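# Roll the thick coin tube up the sloping rack into its seat

## Robot

A 6-joint arm with a two-finger parallel gripper is mounted at the origin on a cart in front of the work surface, level with it; the furniture and walls round the work are solid. World frame = base frame: x ahead of the robot, y to its left, z up, the work surface at z = 0. Lengths are in m, angles in rad, forces in N, time in s.
With the tool pointing down it reaches from about 0.35 to 0.95 m from the base axis. Payload 17.4 kg.
Tool frame: the origin (TCP) lies on the centre line of the jaws, within the pads' length; the fingertips stand 22 mm ahead of it and the grasp point (between the pads) lies 3 mm ahead of it; z points along the fingers, y is the direction in which the jaws open and shut (so a half turn about z gives the same grasp; the last joint's range is limited). The gripper opens to 93 mm and grips with 3 to 60 N. Pads are 15 mm wide; open, the fingers measure 128 mm over their backs; the gripper's body (75 mm by 188 mm) begins 65 mm behind the grasp point.
Start: joints at [1.211, 0.116, 1.442, -0, 1.584, -0.038], TCP at [0.213, 0.64, 0.241] pointing down, gripper open.
Joint ranges: [-2.83, 2.83], [-0.83, 2.19], [0.07, 2.5], [-1.14, 4.28], [0.01, 3], [-2.97, 2.97]. Speed limits (rad/s): [1.89, 1.89, 2.22, 3.14, 3.14, 3.14].

## Interface

Orientations are given as [roll, pitch, yaw] about the fixed x, y, z axes, in that order (R = Rz(yaw) Ry(pitch) Rx(roll)).
In Python, from station import env gives the robot as it stands.
- The arm moves only by the tool arm_command, never from a script. Its argument "steps" is a list of rows, each a list of 7 numbers: the turn, a rotation vector about the tool's x, y, z in rad, then the shift along the tool's x, y, z in mm, then the closure, from -1 (fully open) to 1 (shut). A call has 1 to 5 rows; each row is the pose to reach, as a shift and turn from the pose commanded when the call began, along the tool's axes at that moment; what a row does not reach only later rows make up. A row lasts 1/12 s, in which the tool goes at most 41.7 mm and 7.16 degrees, less where a joint would pass 70% of its speed; a pose out of reach is approached as far as the arm can. A call with a gripper value outside its range is refused whole. The fingers move at their own pace and stop on an object; "newtons" is the grip in N (left out, the last holds). Time passes only in rows, so rows that repeat a pose let the fingers close. It gives the time, the measured TCP pose, the force and the opening at its end, in the units of the state.
- env.get_state(): the state, without advancing time (a new reading comes with each control period).
- env.get_image(name): name is "scene" or "top"; returns a dict with "frame" (400x640x3 uint8, blue, green, red), "camera_matrix" (3x3 intrinsics, pixels), "dist" ([k1, k2, p1, p2, k3] as OpenCV has them; the pictures are not rectified), "pose" (4x4, takes a point from camera to world coordinates). Camera axes: x right, y down, z forward; pixel columns grow to the right and rows downward; lengths in m; the calibration is good to about 2 mm. A picture is of the moment at which its call begins. There is no depth.
- env.job_done(): hands the job in, once; it reports no verdict.
The state is a dict: "t": time; "q": joint angles; "qd": joint speeds; "joint_efforts": joint torques, N m; "tool_pos": TCP position; "eef_rot": TCP orientation; "wrist_force": force on the tool from outside, world axes, zero at the start; "moment": the same for the moment, N m; "gripper_width": finger opening in m.
Only numpy, scipy, OpenCV 4.12 (cv2) and the standard library are available. Lean on these libraries where they do the work, as an engineer would, in place of code of your own. Each camera call takes 0.05 s, during which the arm holds its last target.

## Task

Two capped coin tubes wait at the foot of a sloping two-lane rack. With the fingertips behind the thicker tube, push it steadily up its own lane, over the small ridge near the top and into the seat against the head stop, so that it cannot roll back when you take the fingers away; do not flick it. Do not lift either tube, leave the thinner tube at the foot of its lane, and leave the other things on the desk where they are.

Things in the scene. Friction and masses are not known exactly. Their poses are not given: they have to be found in the camera images.
- rack: aluminium foot frame of the two-lane coin tube rack (its gutter is grey plastic), about 200 mm long and 162 mm wide, fixed to the desk; origin on the desk under its centre, x level along the lanes towards their upper end, y across the lanes, z up. It may stand turned by up to about 25 degrees
- gutter: sloping twin gutter on the rack, rising at 10 degrees along its x axis. Origin on its floor at the inner face of the foot lip, midway between the lanes, 16 mm above the desk; x up the slope, y across, z square to the floor. Two lanes 75 mm wide, centred at y = +39.5 and -39.5 mm; walls 4 mm thick, 13 mm high. Foot lip 6 mm high, 6 mm thick; before it the desk is free
- ridge (a point): crest of the rounded cross ridge that each lane has (a 10 mm rod sunk into the floor), 2.5 mm above the gutter floor, at gutter x = 152 mm, y = 0 (midway between the lanes). Any tube below it rolls back to the foot lip
- head_stop (a point): upper end of the gutter, on its floor, at the face of the head stop: gutter x = 185 mm, y = 0 (midway between the lanes). The head stop closes both lanes and is 24 mm high; the seat is between ridge and head stop
- thick_tube: thicker capped coin tube (clear, black ends): cylinder 40 mm in diameter, 70 mm long, about 120 g, lying across one of the lanes (which one varies), free to roll; tube and gutter are smooth, friction about 0.3. Origin at its middle, y axis along the tube (x, z turn as it rolls). Starts against the foot lip, middle at gutter x = 14 mm, z = 20 mm. Seated: gutter x = 163 to 165 mm, z = 20 mm, held by the ridge
- thin_tube: the thinner capped coin tube: 28 mm in diameter, 70 mm long, about 70 g, lying across the other lane against the foot lip. Origin at its middle, y along the tube. To be left there
- weight: 50 g brass calibration weight, 18 mm wide, 32 mm tall; origin at the centre of its underside. To be left alone
- loupe: folded pocket loupe, 37 x 26 x 23 mm; origin at the centre of its underside. To be left alone
- rubber: rectangular eraser, 21 x 48 x 12 mm; origin at the centre of its underside. To be left alone
- capsule: flat clear coin capsule, 40 mm across, 7 mm thick; origin at the centre of its underside. To be left alone
- brush: wooden dust brush lying flat, 15 x 146 x 14 mm; origin at the centre of its underside. To be left alone
- blower: black rubber dust blower standing upright, 53 mm wide, 107 mm tall; origin at the centre of its underside. To be left alone

How it is judged:
By the outcome, as a careful person would: the job done as asked, in the order asked, and still so for the second after the job is handed in, with the robot touching nothing.
It also fails if it takes over 45 s, if anything falls off the work surface, if the arm or the gripper's body presses on something with over 40 N, if the wrist force passes 120 N, or if a joint passes its speed limit or range.

## Working session

There is one attempt and no reset: what is moved stays moved. The work goes in short steps, Python scripts to look and compute and a tool call to move; the robot and the scene stay as the last step left them, time stands still between calls to the robot, and variables do not carry over. Pictures are saved under pics/ and viewed, and the job is handed in when it is done.

Besides the shell and the picture viewer there is one more tool, called after "Call:" as name(argument=value, ...) on one line, values as JSON. arm_command: Moves the arm, as the interface text tells. Its arguments: {"type":"object","properties":{"steps":{"type":"array","items":{"type":"array","items":{"type":"number"}}},"newtons":{"type":"number"}},"required":["steps"]}

```bash
ls; mkdir -p pics; python3 - <<'E'
from station import env
import cv2
s=env.get_state()
for k,v in s.items(): print(k,v)
for n in("scene","top"):
    i=env.get_image(n); cv2.imwrite(f"pics/{n}0.png",i["frame"]); print(i["camera_matrix"],i["dist"],i["pose"])
E
```

```text
pics
t 0.0
q [ 1.21120154e+00  1.16498535e-01  1.44226409e+00  2.09553699e-06
  1.58398001e+00 -3.78014265e-02]
qd [-0.00294374  0.0003495   0.00125706 -0.00079445 -0.00214936 -0.00056135]
joint_efforts [-1.14088572e-03 -7.21255517e+01 -6.22627902e+01  7.79638323e-02
  2.36344594e-02 -1.29388973e-04]
tool_pos [0.21342924 0.64018757 0.23989743]
eef_rot [-3.14044357e+00 -4.55545350e-05  2.81979929e+00]
wrist_force [ 0.03596247 -0.88427375 -0.39137844]
moment [0.0052282  0.02141212 0.02132806]
gripper_width 0.09270372621641859
[[500.453408     0.         321.69216273]
 [  0.         500.453408   199.95219132]
 [  0.           0.           1.        ]] [0.01604657 0.         0.         0.         0.        ] [[ 0.7892209  -0.40357048  0.46288361  0.00569312]
 [-0.61406073 -0.5091155   0.60310101 -0.85273925]
 [-0.00773254 -0.76021857 -0.64962138  0.7945198 ]
 [ 0.          0.          0.          1.        ]]
[[482.5057899    0.         311.88316643]
 [  0.         482.5057899  203.93755387]
 [  0.           0.           1.        ]] [-0.14918707  0.          0.          0.          0.        ] [[ 0.00689996 -0.99458361  0.10371032  0.44231905]
 [-0.99987939 -0.00541899  0.01455492 -0.18719011]
 [-0.01391408 -0.10379824 -0.99450104  1.0569253 ]
 [ 0.          0.          0.          1.        ]]
```

View pics/scene0.png

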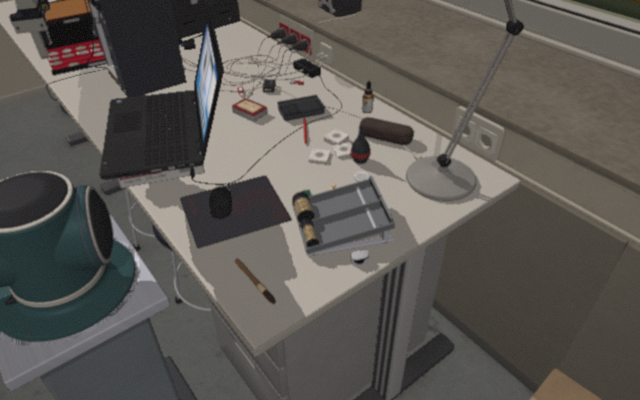

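View pics/top0.png

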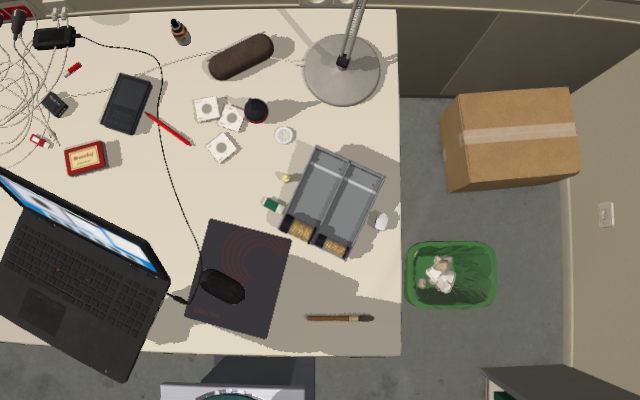

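The rack is at about (335,203) in the top view, with its foot at the lower left. The thicker tube seems to be in the left lane, near (300,230). I'll zoom in.

```bash
python3 - <<'E'
import cv2
a=cv2.imread("pics/top0.png")[130:330,250:410]; cv2.imwrite("pics/topz.png",cv2.resize(a,None,fx=3,fy=3,interpolation=cv2.INTER_CUBIC)[:600])
a=cv2.imread("pics/scene0.png")[165:275,270:410]; cv2.imwrite("pics/scenez.png",cv2.resize(a,None,fx=5,fy=5,interpolation=cv2.INTER_CUBIC))
E
```

```text
(no output)
```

View pics/topz.png

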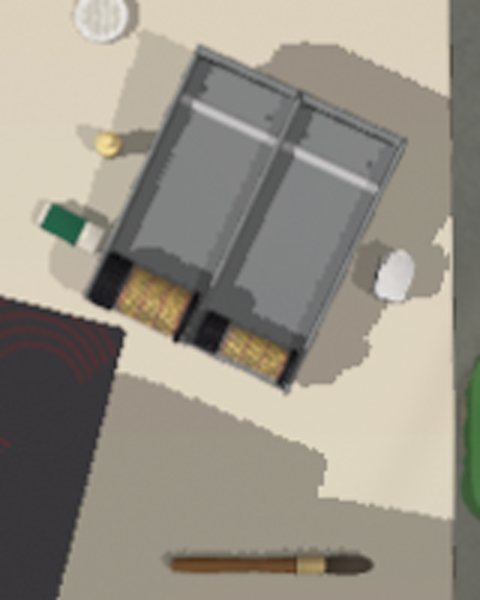

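View pics/scenez.png

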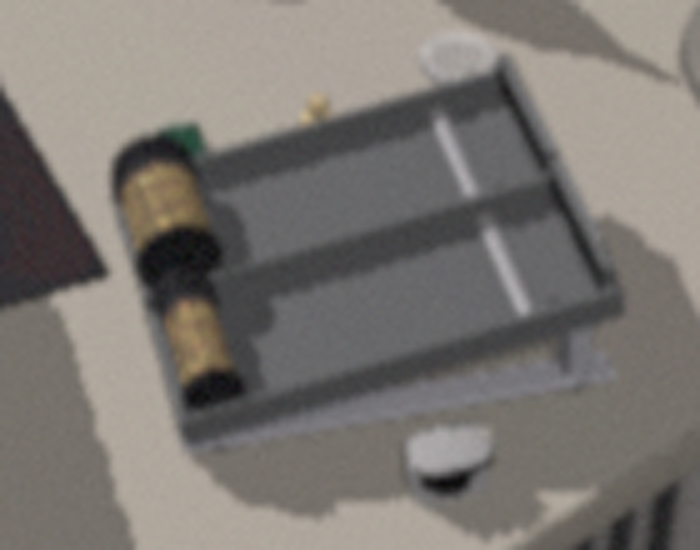

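```bash
cat > h.py <<'E'
import numpy as np,cv2
from scipy.spatial.transform import Rotation as R
from station import env
def proj(i,P):
    T=np.linalg.inv(i["pose"]); rv=cv2.Rodrigues(T[:3,:3])[0]
    return cv2.projectPoints(np.asarray(P,float).reshape(-1,1,3),rv,T[:3,3],i["camera_matrix"],np.array(i["dist"]))[0].reshape(-1,2)
def G(p,P):
    P=np.atleast_2d(P)/1000.
    r=R.from_euler('z',p[2])*R.from_euler('y',-np.radians(10))
    return r.apply(P)+[p[0],p[1],0.016]
E
python3 - <<'E'
from h import *
from scipy.optimize import least_squares
it=env.get_image("top"); is_=env.get_image("scene")
print(proj(it,[[.5,-.2,0]]))
U=lambda L,s,o:(np.array(L,float)+.5)/s-.5+np.array(o)
pt=[(183,98),(277,144),(283,148),(377,188),(200,47),(405,141),(288,390)]
gt=[(152,77,2.5),(152,2,2.5),(152,-2,2.5),(152,-77,2.5),(189,81,24),(189,-81,24),(-6,-81,13)]
ps=[(435,115),(475,195),(485,225),(527,312),(186,418)]
gs=[(152,77,2.5),(152,2,2.5),(152,-2,2.5),(152,-77,2.5),(-6,-81,13)]
ut=U(pt,3,(250,130)); us=U(ps,5,(270,165))
def f(p): return np.r_[(proj(it,G(p,gt))-ut).ravel(),(proj(is_,G(p,gs))-us).ravel()]
for w in (0,1,2):
    ff=f if w==0 else (lambda p:f(p)[:14]) if w==1 else (lambda p:f(p)[14:])
    s=least_squares(ff,[.42,-.25,-.45],loss='soft_l1'); print(s.x,np.degrees(s.x[2])); print(f(s.x).reshape(-1,2).round(1).tolist())
    if w==0: np.save("p.npy",s.x); p=s.x
for n,i,sc,o,sz in(("top",it,3,(250,130),(160,200)),("scene",is_,5,(270,165),(140,110))):
    fr=i["frame"][o[1]:o[1]+sz[1],o[0]:o[0]+sz[0]]; fr=cv2.resize(fr,None,fx=sc,fy=sc,interpolation=cv2.INTER_CUBIC)
    def ln(P,c=(0,0,255)):
        q=((proj(i,G(p,P))-o+.5)*sc-.5).round().astype(int); cv2.polylines(fr,[q.reshape(-1,1,2)],False,c,1)
    ln([(152,-77,2.5),(152,77,2.5)]);ln([(-6,-81,13),(185,-81,13)]);ln([(-6,81,13),(185,81,13)]);ln([(-6,81,6),(-6,-81,6)]);ln([(185,-81,24),(185,81,24)]);ln([(0,0,13),(185,0,13)])
    for y,r in((39.5,20),(-39.5,14)):
      for e in(-35,35):
        a=np.linspace(0,2*np.pi,40); ln(np.c_[r+np.cos(a)*r,0*a+y+e,r+np.sin(a)*r] if r==14 else np.c_[14+np.cos(a)*r,0*a+y+e,r+np.sin(a)*r],(0,255,0))
    cv2.imwrite(f"pics/ov_{n}.png",fr[:600])
E
```

```text
[[324.61992339 227.8518167 ]]
[ 0.46928486 -0.17489498 -0.4321593 ] -24.760904228199664
[[-0.8, -0.0], [-0.1, -0.7], [-0.4, -1.2], [0.4, 0.3], [-1.8, -0.3], [0.9, 0.9], [0.2, 1.5], [0.1, -1.8], [1.3, 2.3], [-0.2, -2.5], [1.6, 2.4], [-1.2, 0.4]]
[ 0.46950281 -0.17507308 -0.43419689] -24.877649209935424
[[-0.5, -0.2], [0.1, -0.7], [-0.2, -1.2], [0.6, 0.4], [-1.5, -0.4], [1.1, 1.0], [0.2, 1.5], [0.3, -1.8], [1.4, 2.4], [-0.1, -2.5], [1.7, 2.5], [-1.1, 0.4]]
[ 0.46997086 -0.1738323  -0.42074545] -24.106938436596018
[[-2.2, -0.3], [-1.4, -1.3], [-1.7, -1.9], [-0.7, -0.7], [-3.3, -0.7], [-0.4, -0.2], [-0.1, 0.8], [-0.6, -2.5], [0.9, 1.5], [-0.5, -3.4], [1.6, 1.4], [-0.8, -0.0]]
```

View pics/ov_top.png

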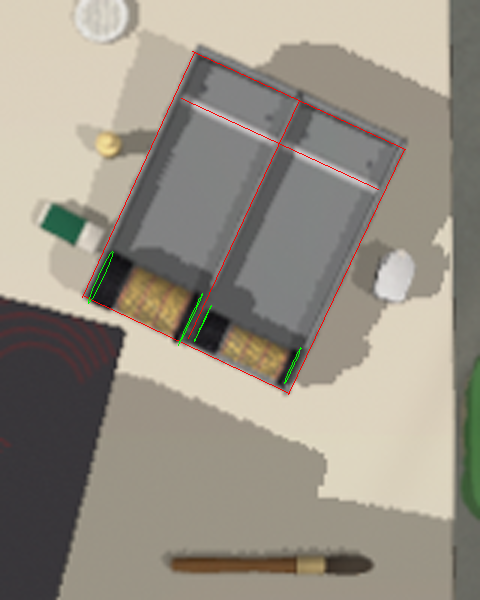

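View pics/ov_scene.png

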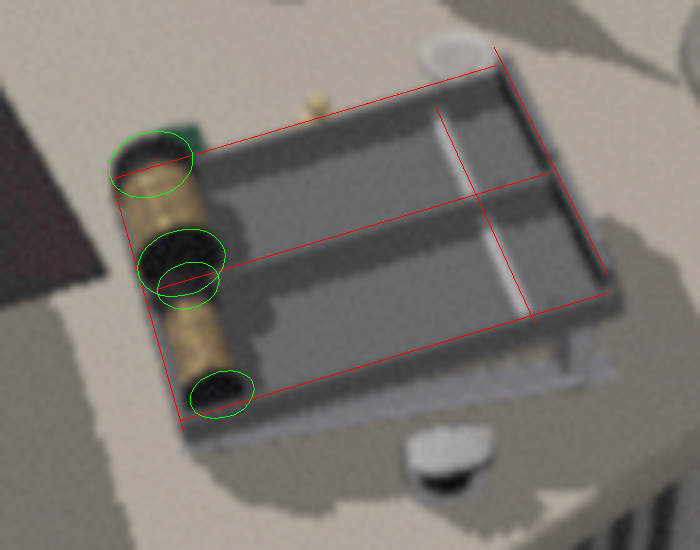

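```bash
cat >> h.py <<'E'
def ray(i,uv):
    n=cv2.undistortPoints(np.array([[uv]],float),i["camera_matrix"],np.array(i["dist"])).ravel()
    d=i["pose"][:3,:3]@np.r_[n,1]; return i["pose"][:3,3],d/np.linalg.norm(d)
def onz(i,uv,z):
    o,d=ray(i,uv); return o+d*(z-o[2])/d[2]
def tri(i,a,j,b):
    o,d=ray(i,a);p,e=ray(j,b); s=np.linalg.lstsq(np.c_[d,-e],p-o,rcond=None)[0]
    A=o+d*s[0];B=p+e*s[1]; return (A+B)/2,np.linalg.norm(A-B)
def target(p,g):  # tool pose with TCP at gutter g (mm): tool x=-gx, z=-gz
    r=R.from_euler('z',p[2])*R.from_euler('y',-np.radians(10))
    return G(p,g)[0], r*R.from_matrix(np.diag([-1.,1,-1]))
def delta(p,g):
    s=env.get_state(); c=R.from_euler('xyz',s["eef_rot"]); P,r=target(p,g)
    return (c.inv()*r).as_rotvec(), c.inv().apply(P-s["tool_pos"])*1000
E
python3 - <<'E'
from h import *
t=env.get_image("top");s=env.get_image("scene");p=np.load("p.npy")
print("laptop",tri(t,(166,272),s,(206,30)),tri(t,(166,295),s,(200,140)))
print("lampelbow", [onz(s,(515,26),z) for z in (.2,.4)], onz(t,(343,62),0.02))
print("lamp",tri(t,(349,8),s,(515,26)))
print("blower",onz(t,(256,110),.08),"weight",onz(t,(286,178),.03),"rubber",onz(t,(270,204),.01))
g=R.from_euler('z',-p[2])
for n,uv,z in(("blower",(256,110),.08),("weight",(286,178),.03),("capsule",(284,134),.01),("loupe",(381,221),.02)):
    print(n,(g.apply(onz(t,uv,z)-[p[0],p[1],0])*1000).round())
print("end of tubes")
for gx in(-60,-13.5,136.5): print(target(p,(gx,39.5,31))[0],delta(p,(gx,39.5,31)))
print(delta(p,(-60,39.5,200)),target(p,(-60,39.5,200))[0])
E
```

```text
laptop (array([0.41035939, 0.01991452, 0.42045297]), np.float64(0.013557021843530512)) (array([0.36939698, 0.09687203, 0.14944844]), np.float64(0.018181853068265766))
lampelbow [array([ 1.38880563, -0.02368345,  0.2       ]), array([ 0.92351835, -0.30258276,  0.4       ])] [ 0.87330887 -0.24010982  0.02      ]
lamp (array([ 0.85478146, -0.27699907,  0.39082514]), np.float64(0.12456756506769429))
blower [ 0.74172699 -0.05425891  0.08      ] weight [ 0.60532149 -0.1159729   0.03      ] rubber [ 0.55085999 -0.08026888  0.01      ]
blower [197. 224.  80.]
weight [ 99. 110.  30.]
capsule [189. 160.  10.]
loupe [ 102. -114.   20.]
end of tubes
[ 0.42728448 -0.11202369  0.03611015] (array([ 0.00920567, -0.17436006,  0.11014924]), array([-440.78258806, -646.0023932 ,  204.53491244]))
[ 0.46886794 -0.13120352  0.04418479] (array([ 0.00920567, -0.17436006,  0.11014924]), array([-486.29717317, -651.05084209,  196.46114592]))
[ 0.60300813 -0.19307396  0.07023202] (array([ 0.00920567, -0.17436006,  0.11014924]), array([-633.11841547, -667.33616109,  170.41673778]))
(array([ 0.00920567, -0.17436006,  0.11014924]), array([-411.60997942, -642.84054198,   38.10185803])) [ 0.40063596 -0.0997324   0.20254266]
```

```bash
python3 - <<'E'
import cv2
a=cv2.imread("pics/top0.png")[150:390,0:200]; a=cv2.resize(a,(400,480))
b=cv2.imread("pics/scene0.png")[20:220,90:250]; b=cv2.resize(b,(384,480))
cv2.imwrite("pics/lap.png",cv2.hconcat([a,b]))
E
```

```text
(no output)
```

View pics/lap.png

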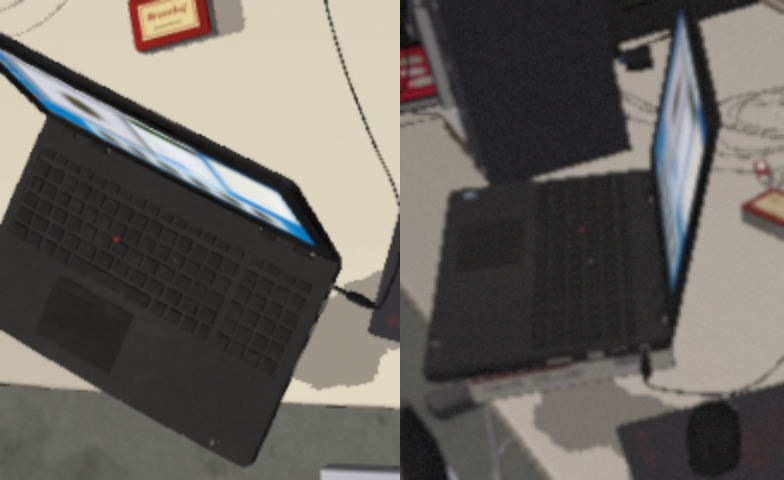

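```bash
python3 - <<'E'
from h import *
t=env.get_image("top");s=env.get_image("scene")
print(tri(t,(148,241),s,(221.7,72)), tri(t,(170,283),s,(201.5,152)), tri(t,(126,382),s,(101,176)))
E
```

```text
(array([0.45826653, 0.08978924, 0.29332559]), np.float64(0.004711432538676624)) (array([0.38147022, 0.10923899, 0.10235904]), np.float64(4.646094804652283e-06)) (array([0.16786103, 0.21381903, 0.06846055]), np.float64(0.0033115478229325426))
```

Call:
arm_command(steps=[[0,0,0,0,0,-40,0.57],[0,0,0,0,0,-80,0.57],[0,0,0,0,0,-120,0.57],[0,0,0,0,0,-160,0.57],[0,0,0,0,0,-200,0.57]], newtons=10)

```text
t: 0.82
tool_pos: [0.2133, 0.6399, 0.4428]
eef_rot: [3.141, 0.0, 2.82]
wrist_force: [-0.2, 0.0, -0.2]
gripper_width: 0.0642
```

```bash
python3 - <<'E'
from h import *
s=env.get_state(); p=np.load("p.npy")
print(s["t"],s["tool_pos"],s["gripper_width"],s["q"])
c=R.from_euler('xyz',s["eef_rot"])
for w in([.36,.3,.45],[.44,.05,.45]): print(c.inv().apply(np.array(w)-s["tool_pos"])*1000)
print(delta(p,(-60,39.5,400)),target(p,(-60,39.5,400))[0])
i=env.get_image("scene");print(onz(i,(182,85),0),onz(i,(105,95),0))
E
```

```text
0.8167 [0.21331713 0.63992171 0.44276823] 0.06415274455880306 [ 1.21121560e+00  1.35325063e-01  1.09562454e+00  9.43518432e-06
  1.91035115e+00 -3.77980713e-02]
[-246.65628285 -276.08358699   -7.31186281]
[-401.61402355 -487.9516941    -7.37340191]
(array([ 0.00992355, -0.17436948,  0.11007389]), array([-377.10564061, -638.6371037 ,   43.0783332 ])) [ 0.36909924 -0.0851865   0.39950421]
[0.56908235 0.64298405 0.        ] [0.34266853 0.73548364 0.        ]
```

Call:
arm_command(steps=[[0,0,0,-20,-35,0,0.57],[0,0,0,-45,-70,0,0.57],[0,0,0,-70,-100,0,0.57],[0,0,0,-95,-130,0,0.57],[0,0,0,-120,-160,0,0.57]])

```text
t: 1.28
tool_pos: [0.2768, 0.4489, 0.4406]
eef_rot: [3.141, 0.0, 2.82]
wrist_force: [1.1, 0.2, 0.7]
gripper_width: 0.027
```

Call:
arm_command(steps=[[0,0,0,-25,-30,0,0.57],[0,0,0,-50,-60,0,0.57],[0,0,0,-75,-90,0,0.57],[0,0,0,-100,-120,0,0.57],[0,0,0,-125,-150,0,0.57]])

```text
t: 1.7
tool_pos: [0.3478, 0.267, 0.4408]
eef_rot: [3.141, 0.0, 2.82]
wrist_force: [1.3, 0.4, 0.6]
gripper_width: 0.0201
```

Call:
arm_command(steps=[[0,0,0,-20,-33,0,0.57],[0,0,0,-40,-66,0,0.57],[0,0,0,-60,-100,0,0.57],[0,0,0,-80,-133,0,0.57],[0,0,0,-100,-166,0,0.57]])

```text
t: 2.12
tool_pos: [0.3899, 0.0778, 0.4409]
eef_rot: [3.141, 0.001, 2.82]
wrist_force: [0.9, 0.2, -0.1]
gripper_width: 0.0201
```

```bash
python3 - <<'E'
from h import *
s=env.get_state(); p=np.load("p.npy")
print(s["t"],s["tool_pos"],s["gripper_width"],s["q"],s["wrist_force"])
for g in((-60,39.5,300),(-60,39.5,200)): print(delta(p,g),target(p,g)[0])
E
```

```text
2.1167 [0.389886   0.07783429 0.44090317] 0.020095339661357164 [ 1.32851052e-01 -4.62178808e-01  1.62366254e+00  1.51524850e-05
  1.97909237e+00 -1.11643072e+00] [ 0.90840002  0.23817198 -0.06938494]
(array([ 0.01016305, -0.17347362,  0.11032384]), array([ -48.92435234, -163.21780728,  139.84934136])) [ 0.3848676  -0.09245945  0.30102344]
(array([ 0.01016305, -0.17347362,  0.11032384]), array([ -66.09361478, -165.18049086,  238.34484532])) [ 0.40063596 -0.0997324   0.20254266]
```

Call:
arm_command(steps=[[0,0,0,-10,-35,0,0.57],[0,0,0,-20,-70,0,0.57],[0,0,0,-30,-105,0,0.57],[0,0,0,-40,-140,0,0.57],[0.0,-0.05,0.03,-49,-150,30,0.57]])

```text
t: 2.53
tool_pos: [0.3891, -0.082, 0.4142]
eef_rot: [3.142, 0.054, 2.787]
wrist_force: [0.8, 0.6, 0.1]
gripper_width: 0.0201
```

Call:
arm_command(steps=[[0,-0.062,0.04,0,0,20,0.57],[0,-0.124,0.08,0,0,50,0.57],[0,-0.124,0.08,0,0,80,0.57],[0,-0.124,0.08,0,0,80,0.57],[0,-0.124,0.08,0,0,80,0.57]])

```text
t: 2.95
tool_pos: [0.3926, -0.0793, 0.3307]
eef_rot: [3.132, 0.172, 2.709]
wrist_force: [0.1, -0.6, 1.1]
gripper_width: 0.02
```

```bash
python3 - <<'E'
from h import *
s=env.get_state(); p=np.load("p.npy")
print(s["t"],s["tool_pos"],s["gripper_width"],s["q"],s["wrist_force"])
for g in((-60,39.5,200),(-60,39.5,100),(-60,39.5,33)): print(delta(p,g),target(p,g)[0])
for n in("scene","top"):
    i=env.get_image(n); cv2.imwrite(f"pics/{n}1.png",i["frame"])
E
```

```text
2.95 [ 0.39259823 -0.07930313  0.33072617] 0.020037560831997564 [-0.24752655 -0.61731207  1.906049   -0.02224224  1.68176867 -1.3909744 ] [ 0.1206904  -0.59123556  1.11820829]
(array([ 0.00951533, -0.00232641, -0.0003806 ]), array([  6.33855976, -16.41382864, 128.85411247])) [ 0.40063596 -0.0997324   0.20254266]
(array([ 0.00951533, -0.00232641, -0.0003806 ]), array([  6.10574163, -17.36530185, 228.84931483])) [ 0.41640432 -0.10700535  0.10406188]
(array([ 0.00951533, -0.00232641, -0.0003806 ]), array([  5.94975348, -18.0027889 , 295.8461004 ])) [ 0.42696911 -0.11187823  0.03807977]
```

View pics/scene1.png

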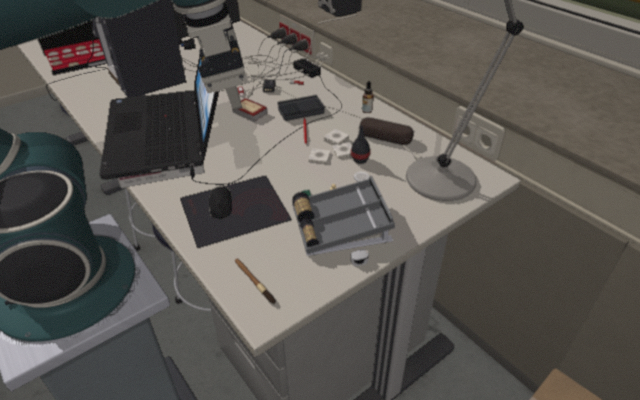

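View pics/top1.png

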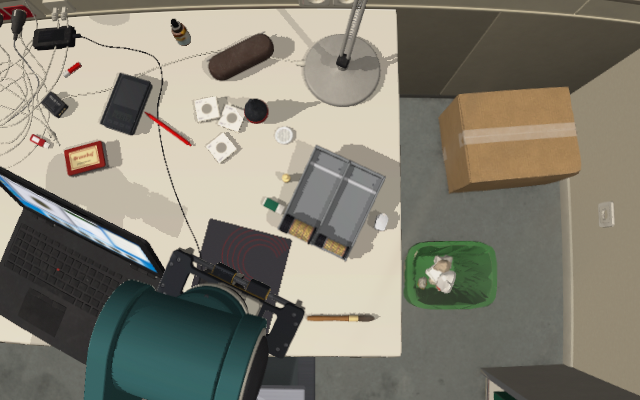

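Call:
arm_command(steps=[[0.0095,-0.002,0,3,-9,40,0.57],[0.0095,-0.002,0,6,-17,80,0.57],[0.0095,-0.002,0,6,-17,120,0.57],[0.0095,-0.002,0,6,-17,160,0.57],[0.0095,-0.002,0,6,-17,200,0.57]])

```text
t: 3.47
tool_pos: [0.4138, -0.1056, 0.1331]
eef_rot: [3.141, 0.178, 2.709]
wrist_force: [0.6, -0.2, -0.4]
gripper_width: 0.02
```

Call:
arm_command(steps=[[0,0,0,0,0,30,0.57],[0,0,0,0,0,40,0.57],[0,0,0,0,0,40,0.57]])

```text
t: 3.72
tool_pos: [0.4192, -0.108, 0.0925]
eef_rot: [-3.141, 0.173, 2.709]
wrist_force: [-0.3, -0.3, 0.2]
gripper_width: 0.0201
```

```bash
python3 - <<'E'
from h import *
s=env.get_state(); p=np.load("p.npy")
print(s["t"],s["tool_pos"],s["gripper_width"],s["q"],s["wrist_force"])
for g in((-60,39.5,33),(-20,39.5,33)): print(delta(p,g),target(p,g)[0])
for n,sc,o,sz in(("top",3,(250,130),(160,200)),("scene",5,(270,165),(140,110))):
    i=env.get_image(n); cv2.imwrite(f"pics/{n}2.png",cv2.resize(i["frame"][130:300,220:420],None,fx=3.5,fy=3.5,interpolation=cv2.INTER_CUBIC))
E
```

```text
3.7167 [ 0.41919873 -0.10804563  0.0924757 ] 0.020059652888130254 [-0.29591949 -0.4891157   2.21250892 -0.02484445  1.24707172 -1.42812825] [-0.32645912 -0.25664666  0.15449626]
(array([-0.00019864, -0.00171542, -0.00052793]), array([ 0.821522  , -0.21527101, 55.07507346])) [ 0.42696911 -0.11187823  0.03807977]
(array([-0.00019864, -0.00171542, -0.00052793]), array([-39.17841357,  -0.19416066,  55.00645464])) [ 0.46273983 -0.12837701  0.04502569]
```

View pics/scene2.png

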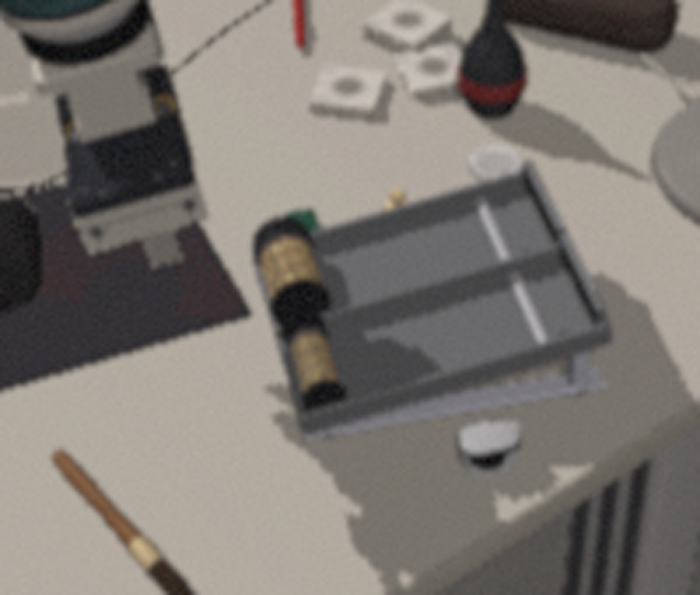

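View pics/top2.png

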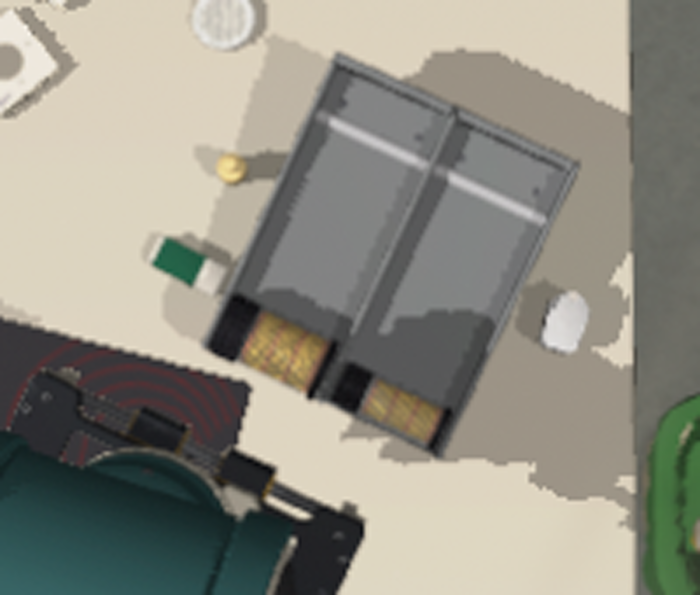

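Call:
arm_command(steps=[[0,-0.002,0,1,0,30,0.57],[0,-0.002,0,1,0,50,0.57],[0,-0.002,0,1,0,55,0.57],[0,-0.002,0,1,0,55,0.57],[0,-0.002,0,1,0,55,0.57]])

```text
t: 4.23
tool_pos: [0.4278, -0.1119, 0.0411]
eef_rot: [3.141, 0.18, 2.709]
wrist_force: [0.9, 0.1, 0.2]
gripper_width: 0.02
```

Call:
arm_command(steps=[[0,0,0,-10,0,0,0.57],[0,0,0,-20,0,0,0.57],[0,0,0,-30,0,0,0.57],[0,0,0,-36,0,0,0.57],[0,0,0,-36,0,0,0.57]])

```text
t: 4.65
tool_pos: [0.4604, -0.127, 0.0466]
eef_rot: [3.141, 0.179, 2.708]
wrist_force: [-0.5, 0.4, 0.1]
gripper_width: 0.02
```

```bash
python3 - <<'E'
from h import *
s=env.get_state(); p=np.load("p.npy")
print(s["t"],s["tool_pos"],s["gripper_width"],s["q"],s["wrist_force"])
for g in((-13.5,39.5,33),(136,39.5,33)): print(delta(p,g),target(p,g)[0])
for n in("top","scene"):
    i=env.get_image(n); cv2.imwrite(f"pics/{n}3.png",cv2.resize(i["frame"][130:300,220:420],None,fx=3.5,fy=3.5,interpolation=cv2.INTER_CUBIC))
E
```

```text
4.65 [ 0.46038057 -0.12701842  0.0466089 ] 0.019990118512584656 [-0.31006173 -0.32177713  2.17532066 -0.02385838  1.11025019 -1.43905677] [-0.45300604  0.37593444  0.09409884]
(array([ 0.00034048,  0.00464447, -0.0009727 ]), array([-8.8859835 , -0.23759844,  2.07119634])) [ 0.46855257 -0.13105806  0.04615441]
(array([ 0.00034048,  0.00464447, -0.0009727 ]), array([-1.58384300e+02, -9.22987103e-02,  2.76556710e+00])) [ 0.60224563 -0.19272226  0.07211481]
```

View pics/scene3.png

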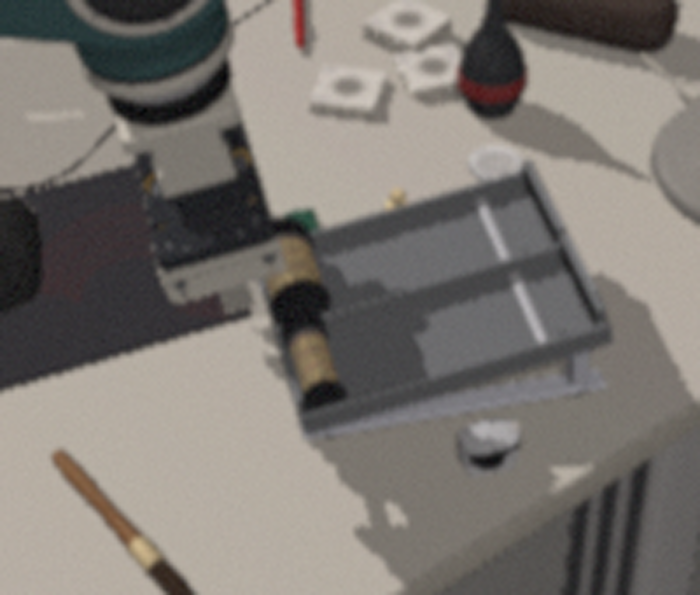

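View pics/top3.png

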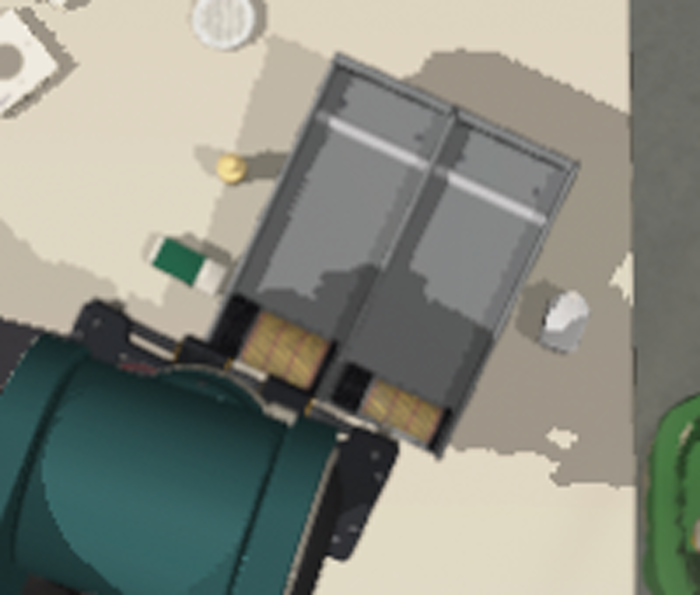

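Call:
arm_command(steps=[[0,0.004,0,-3,0,1,0.57],[0,0.004,0,-6,0,2,0.57],[0,0.004,0,-9,0,2,0.57],[0,0.004,0,-12,0,2,0.57],[0,0.004,0,-15,0,2,0.57]])

```text
t: 5.17
tool_pos: [0.4731, -0.1329, 0.0459]
eef_rot: [3.141, 0.173, 2.709]
wrist_force: [-0.5, 1.5, 0.6]
gripper_width: 0.0203
```

Call:
arm_command(steps=[[0,0,0,-4,0,0,0.57],[0,0,0,-8,0,0,0.57],[0,0,0,-12,0,0,0.57],[0,0,0,-16,0,0,0.57],[0,0,0,-20,0,0,0.57]])

```text
t: 5.58
tool_pos: [0.4911, -0.1413, 0.0494]
eef_rot: [3.141, 0.174, 2.709]
wrist_force: [0.2, -0.2, 0.3]
gripper_width: 0.0199
```

```bash
cat > look.py <<'E'
from h import *
import sys
s=env.get_state(); p=np.load("p.npy")
print(s["t"],s["tool_pos"],s["gripper_width"],s["wrist_force"])
for g in((136,39.5,33),): print(delta(p,g),target(p,g)[0])
ims=[]
for n in("top","scene"):
    i=env.get_image(n); ims.append(cv2.resize(i["frame"][130:280,250:400],None,fx=2.6,fy=2.6,interpolation=cv2.INTER_CUBIC))
cv2.imwrite(f"pics/{sys.argv[1]}.png",cv2.hconcat(ims))
E
python3 look.py a4
```

```text
5.5833 [ 0.49111564 -0.14130841  0.04942079] 0.01989712882548351 [ 0.18757557 -0.1810795   0.27557417]
(array([ 0.00016771, -0.00093629, -0.00077842]), array([-1.24526418e+02, -4.50533594e-02, -1.20317329e+00])) [ 0.60224563 -0.19272226  0.07211481]
```

View pics/a4.png

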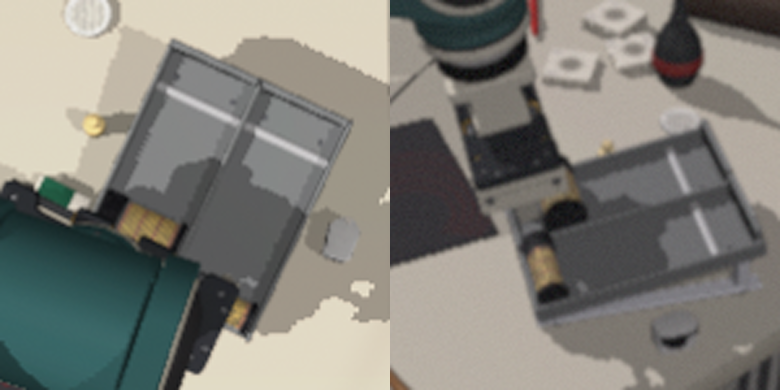

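Call:
arm_command(steps=[[0,0,0,-4,0,0,0.57],[0,0,0,-8,0,0,0.57],[0,0,0,-12,0,-1,0.57],[0,0,0,-16,0,-1,0.57],[0,0,0,-20,0,-1,0.57]])

```text
t: 6.1
tool_pos: [0.5089, -0.1495, 0.054]
eef_rot: [3.141, 0.174, 2.709]
wrist_force: [-0.4, -0.0, 0.5]
gripper_width: 0.0202
```

Call:
arm_command(steps=[[0,0,0,-4,0,0,0.57],[0,0,0,-8,0,0,0.57],[0,0,0,-12,0,0,0.57],[0,0,0,-16,0,0,0.57],[0,0,0,-20,0,0,0.57]])

```text
t: 6.52
tool_pos: [0.5267, -0.1578, 0.0573]
eef_rot: [3.141, 0.174, 2.709]
wrist_force: [-0.9, 0.8, 0.4]
gripper_width: 0.0199
```

Call:
arm_command(steps=[[0,0,0,-4,0,0,0.57],[0,0,0,-8,0,0,0.57],[0,0,0,-12,0,0,0.57],[0,0,0,-16,0,0,0.57],[0,0,0,-20,0,0,0.57]])

```text
t: 6.93
tool_pos: [0.5446, -0.166, 0.0608]
eef_rot: [3.141, 0.174, 2.709]
wrist_force: [0.7, 0.2, 0.3]
gripper_width: 0.0204
```

Call:
arm_command(steps=[[0,0,0,-4,0,0,0.57],[0,0,0,-8,0,0,0.57],[0,0,0,-12,0,0,0.57],[0,0,0,-16,0,0,0.57],[0,0,0,-20,0,0,0.57]])

```text
t: 7.35
tool_pos: [0.5625, -0.1743, 0.0642]
eef_rot: [3.141, 0.174, 2.709]
wrist_force: [-1.2, 0.2, -0.2]
gripper_width: 0.0199
```

```bash
python3 look.py a5
```

```text
7.35 [ 0.56245607 -0.17427016  0.06421171] 0.01992954463297416 [-1.17511803  0.186147   -0.15002339]
(array([ 0.0002068 , -0.0009332 , -0.00083031]), array([-44.56570452,  -0.05347581,  -0.20846691])) [ 0.60224563 -0.19272226  0.07211481]
```

View pics/a5.png

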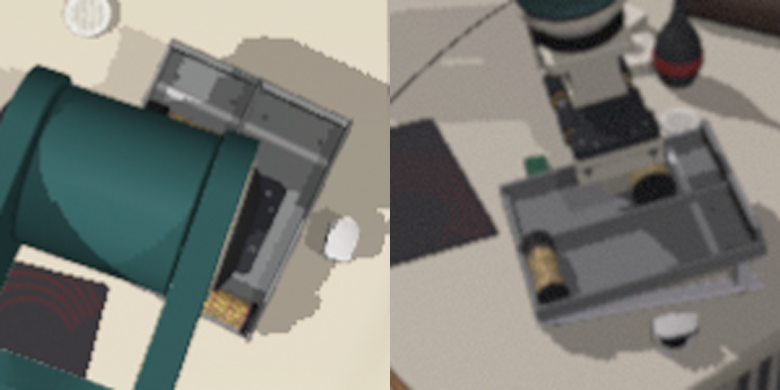

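Call:
arm_command(steps=[[0,0,0,-4,0,0,0.57],[0,0,0,-8,0,0,0.57],[0,0,0,-12,0,0,0.57],[0,0,0,-15,0,0,0.57],[0,0,0,-18,0,0,0.57]])

```text
t: 7.87
tool_pos: [0.5785, -0.1817, 0.0673]
eef_rot: [3.141, 0.174, 2.709]
wrist_force: [-0.3, -0.1, 0.9]
gripper_width: 0.02
```

Call:
arm_command(steps=[[0,0,0,-2,0,0,0.57],[0,0,0,-4,0,0,0.57],[0,0,0,-6,0,0,0.57],[0,0,0,-8,0,0,0.57],[0,0,0,-10,0,0,0.57]])

```text
t: 8.28
tool_pos: [0.5873, -0.1857, 0.069]
eef_rot: [3.141, 0.174, 2.709]
wrist_force: [-0.6, -0.3, 0.5]
gripper_width: 0.0199
```

```bash
python3 look.py a6
```

```text
8.2833 [ 0.58727606 -0.18572882  0.06903589] 0.019936067704124736 [-0.57580521 -0.25922656  0.47211313]
(array([ 0.00017819, -0.00088802, -0.00073424]), array([-16.80594069,  -0.06837415,  -0.17799035])) [ 0.60224563 -0.19272226  0.07211481]
```

View pics/a6.png

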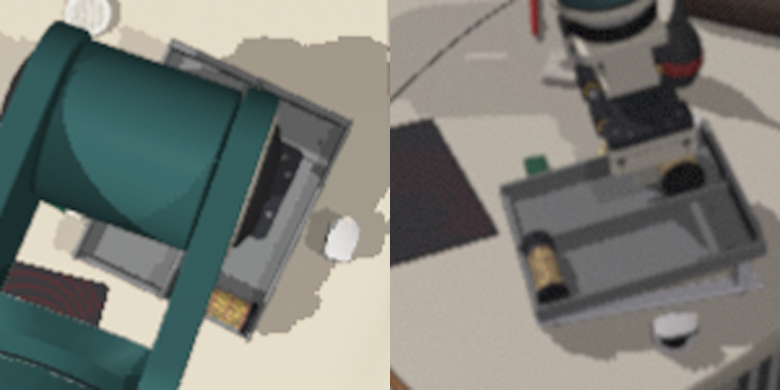

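Call:
arm_command(steps=[[0,0,0,-2,0,0,0.57],[0,0,0,-4,0,0,0.57],[0,0,0,-6,0,0,0.57],[0,0,0,-8,0,0,0.57],[0,0,0,-10,0,0,0.57]])

```text
t: 8.8
tool_pos: [0.5963, -0.1899, 0.0708]
eef_rot: [3.141, 0.174, 2.709]
wrist_force: [1.1, 0.4, 0.1]
gripper_width: 0.0201
```

```bash
python3 look.py a7
```

```text
8.8 [ 0.59633369 -0.18992528  0.07083924] 0.020120565204902116 [1.14943338 0.41023086 0.08297121]
(array([ 0.00020198, -0.0006865 , -0.00080878]), array([-6.66199823, -0.05830584, -0.12513326])) [ 0.60224563 -0.19272226  0.07211481]
```

View pics/a7.png

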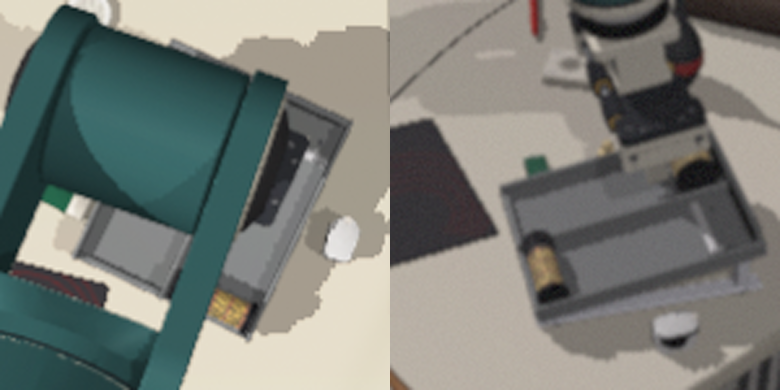

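```bash
cat > ov.py <<'E'
from h import *
import sys
p=np.load("p.npy"); i=env.get_image("scene"); o=(355,165); sc=10
fr=cv2.resize(i["frame"][o[1]:o[1]+50,o[0]:o[0]+45],None,fx=sc,fy=sc,interpolation=cv2.INTER_CUBIC); f0=fr.copy()
a=np.linspace(0,2*np.pi,40)
for x,z,c in((152,22.5,(0,0,255)),(158,21.7,(0,255,255)),(164,20,(0,255,0))):
    q=((proj(i,G(p,np.c_[x+np.cos(a)*20,0*a+4.5,z+np.sin(a)*20]))-o+.5)*sc-.5).round().astype(int); cv2.polylines(fr,[q.reshape(-1,1,2)],True,c,1)
cv2.imwrite(f"pics/{sys.argv[1]}.png",cv2.resize(cv2.hconcat([f0,fr]),(800,444)))
E
python3 ov.py o7
```

```text
(no output)
```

View pics/o7.png

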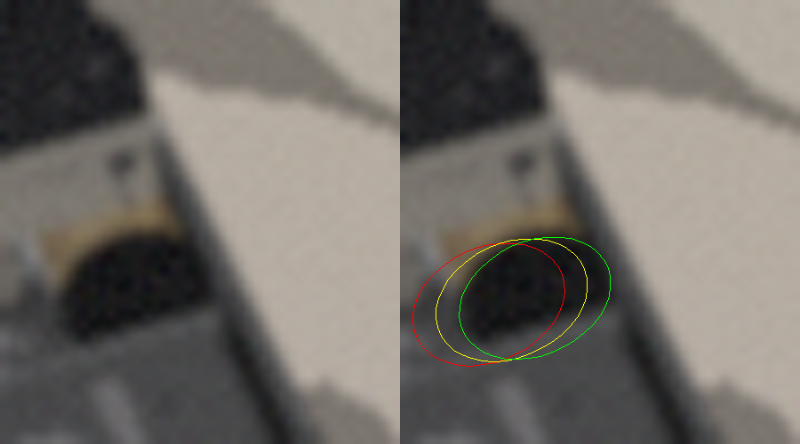

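Call:
arm_command(steps=[[0,0,0,-1,0,0,0.57],[0,0,0,-2,0,0,0.57],[0,0,0,-3,0,0,0.57],[0,0,0,-4,0,0,0.57],[0,0,0,-5,0,0,0.57]])

```text
t: 9.37
tool_pos: [0.6006, -0.1919, 0.0716]
eef_rot: [3.141, 0.174, 2.709]
wrist_force: [0.0, -0.2, -0.0]
gripper_width: 0.0202
```

```bash
python3 look.py a8; python3 ov.py o8
```

```text
9.3667 [ 0.60061857 -0.19192146  0.07161214] 0.02022693975580795 [ 0.04325464 -0.21710198 -0.00105695]
(array([ 0.00017277, -0.0009033 , -0.00083721]), array([-1.87250246, -0.04410702, -0.1819314 ])) [ 0.60224563 -0.19272226  0.07211481]
```

View pics/o8.png

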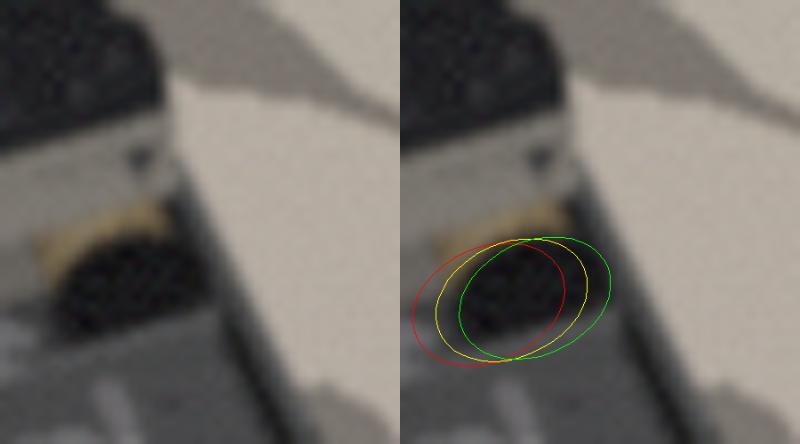

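The cap stayed where it was when the fingers moved on, so the tube is already in the seat. Next I back off slowly.

Call:
arm_command(steps=[[0,0,0,3,0,0,0.57],[0,0,0,7,0,0,0.57],[0,0,0,12,0,0,0.57],[0,0,0,18,0,0,0.57],[0,0,0,25,0,0,0.57]])

```text
t: 9.93
tool_pos: [0.5776, -0.1813, 0.0671]
eef_rot: [3.141, 0.174, 2.709]
wrist_force: [0.2, 0.6, 0.1]
gripper_width: 0.0202
```

Call:
arm_command(steps=[[0,0,0,10,0,0,0.57],[0,0,0,20,0,0,0.57],[0,0,0,30,0,0,0.57],[0,0,0,40,0,0,0.57],[0,0,0,40,0,0,0.57]])

```text
t: 10.35
tool_pos: [0.5408, -0.1642, 0.0599]
eef_rot: [3.141, 0.173, 2.709]
wrist_force: [0.4, 0.3, -0.3]
gripper_width: 0.0199
```

```bash
python3 look.py a9; python3 ov.py o9
```

```text
10.35 [ 0.54077557 -0.16421891  0.05992466] 0.019915808305761614 [ 0.4370338   0.25713034 -0.31730029]
(array([ 0.00019482, -0.0015342 , -0.00060665]), array([-68.84388795,  -0.09536512,  -0.34473916])) [ 0.60224563 -0.19272226  0.07211481]
```

View pics/a9.png

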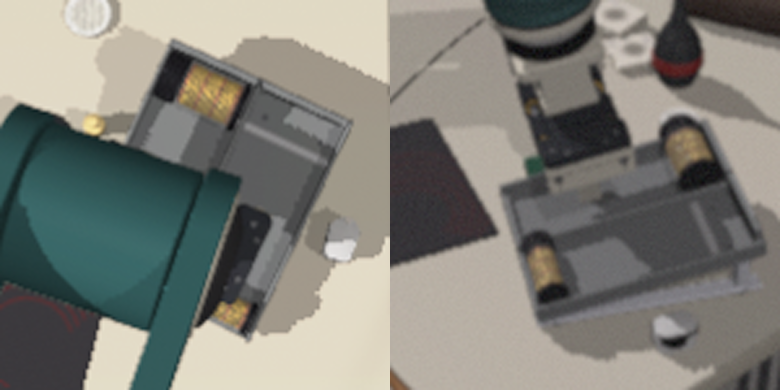

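View pics/o9.png

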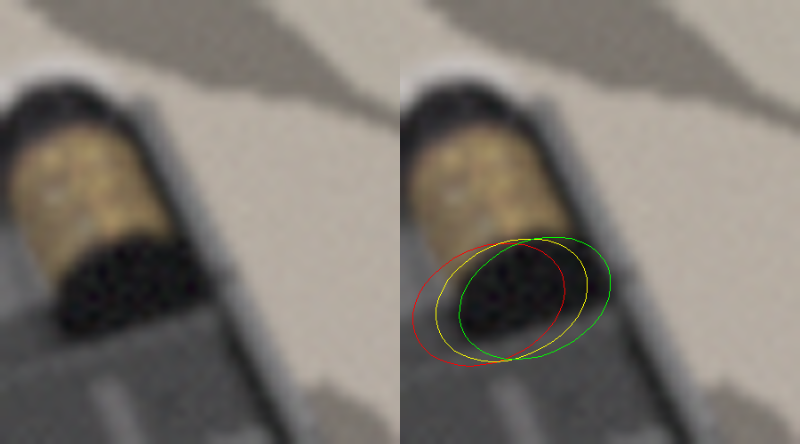

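Call:
arm_command(steps=[[0,0,0,0,0,-20,0.57],[0,0,0,0,0,-50,0.57],[0,0,0,0,0,-85,0.57],[0,0,0,0,0,-120,0.57],[0,0,0,0,0,-155,0.57]])

```text
t: 10.92
tool_pos: [0.5179, -0.1538, 0.2148]
eef_rot: [3.141, 0.174, 2.709]
wrist_force: [0.8, -0.5, -0.3]
gripper_width: 0.0197
```

Call:
arm_command(steps=[[0,0,0,30,0,-20,0.57],[0,0,0,60,0,-40,0.57],[0,0,0,90,0,-60,0.57],[0,0,0,100,0,-60,0.57],[0,0,0,100,0,-60,0.57]])

```text
t: 11.33
tool_pos: [0.4186, -0.1077, 0.2563]
eef_rot: [3.141, 0.177, 2.709]
wrist_force: [0.3, 0.1, 0.2]
gripper_width: 0.0199
```

Call:
arm_command(steps=[[0,0,0,0,0,0,0.57],[0,0,0,0,0,0,0.57],[0,0,0,0,0,0,0.57],[0,0,0,0,0,0,0.57],[0,0,0,0,0,0,0.57]])

```text
t: 11.75
tool_pos: [0.4197, -0.1084, 0.2542]
eef_rot: [3.141, 0.172, 2.709]
wrist_force: [0.1, 0.3, 0.3]
gripper_width: 0.02
```

```bash
python3 look.py b1; python3 - <<'E'
from h import *
i=env.get_image("top"); cv2.imwrite("pics/topf.png",i["frame"])
E
```

```text
11.75 [ 0.41965186 -0.10837477  0.25424581] 0.020021506297438523 [0.10706781 0.25958081 0.27160245]
(array([-1.59532509e-05, -2.26467042e-03, -9.11485516e-04]), array([-1.66936726e+02,  3.86999883e-02,  2.13913102e+02])) [ 0.60224563 -0.19272226  0.07211481]
```

View pics/b1.png

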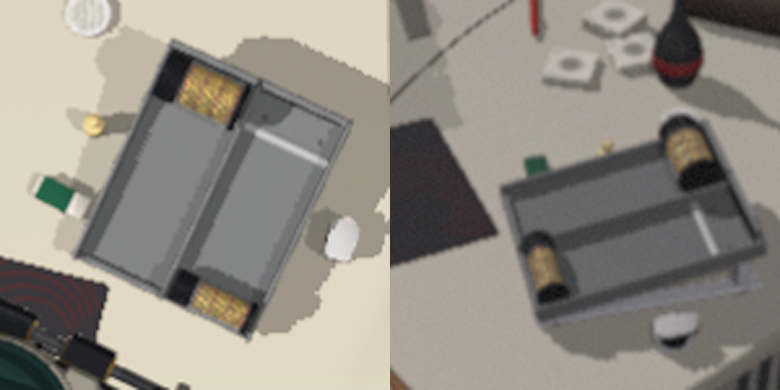

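View pics/topf.png

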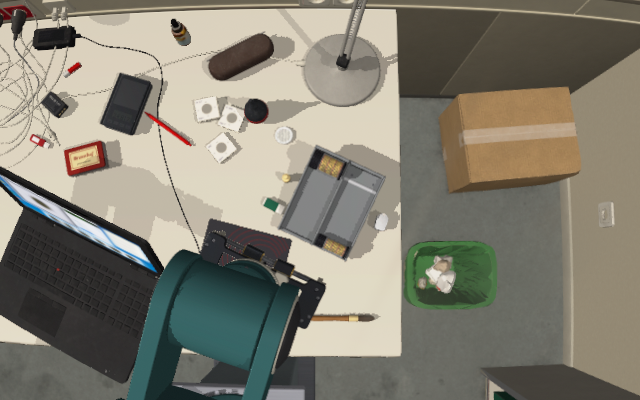

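```bash
python3 - <<'E'
from h import *
a=cv2.imread("pics/top0.png")[295:335,290:400];b=cv2.imread("pics/topf.png")[295:335,290:400]
s0=cv2.imread("pics/scene0.png")[245:315,220:290];i=env.get_image("scene");s1=i["frame"][245:315,220:290]
r=lambda x,f:cv2.resize(x,None,fx=f,fy=f)
print(cv2.absdiff(s0,s1).max(), cv2.absdiff(s0,s1).mean())
v=cv2.vconcat([r(a,3.5),r(b,3.5)]); w=cv2.vconcat([r(s0,2),r(s1,2)])
cv2.imwrite("pics/brush.png",cv2.hconcat([v,w]))
E
```

```text
67 47.650884353741496
```

View pics/brush.png

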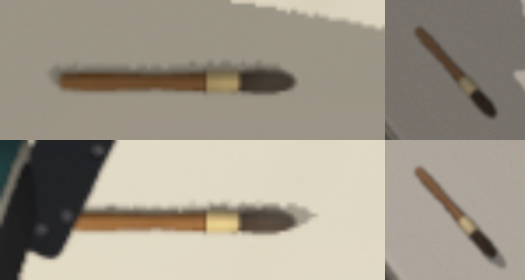

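The brush hasn't moved; only its shadow changed. I'm handing the job in.

```bash
python3 -c "
from station import env
print(env.job_done())"
```

```text
the job is handed in; nothing more can be done
None
```

I pushed the thicker tube (left lane) steadily up with the fingertips behind it, at about 50 mm/s and slower over the ridge. It now sits in the seat against the head stop. I handed the job in at about 12 s on the robot's clock, with the gripper well clear of everything.

- **Seat:** The camera overlay put the tube at about gutter x = 164 mm. It stayed there after I backed the fingers off and lifted clear, with the last picture about 2 s later.
- **Crest:** Once over the ridge, the tube rolled the last few millimetres into the seat by itself. I moved the fingers on 5 mm at about 12 mm/s; the tube did not move and no force showed.
- **Other objects:** The thinner tube is still at the foot of its lane. The weight, loupe, rubber, capsule, brush and blower look unmoved. The brush tip seemed to shift between pictures, but a close-up showed that only the shadows had changed.
- **Forces:** Wrist force readings stayed below about 2 N throughout.
- **Disagreement:** My fit of the rack's pose was off by up to about 2.5 pixels (roughly 5 mm) at some of the points I marked. That stayed within the 10 mm clearance I left on each side of the fingers.

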